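# Press a clog sole in the cam press and hold it

## Task

Slide the clog sole that lies in the press's channel along it, under the press pad, until its heel is fully home against the back stop. Then take the lever by its crossbar, turn it up to the cam's highest lift, where the lever stands straight up, and keep hold of the crossbar there with the sole pressed against the pad: the lever springs back if released, so finish while holding it. Leave the spare sole, the jar and the hammer where they are.

Things in the scene. Friction and masses are not known exactly. Their poses are not given: they have to be found in the camera images.
- press: grey C-frame cam press fixed on the bench. Origin on the bench under the pad's centre; x along the channel, away from the robot to the back stop, y to the lever's side (left seen from the robot), z up. Base 275 x 190 x 10 mm (x -200 to 75, y -75 to 115). Its arm overhangs the channel from x = -26 mm to posts at x = 42 to 64; frame 146 mm high, posts and crossbeam within y = +-60
- back_stop (a point): middle of the foot of the back stop's face, at x = 32 mm, z = 45 mm (lever down) of the press, axes alike. The stop is a wall 20 mm high across the end of the steel lifting table, which is the channel's floor: x -195 to 40 mm of the press, side rails 12 mm high, 64 mm apart inside. A side ear of the table reaches y = 85 mm at x = +-22
- lift_table (a joint): lift of the table (m): about 0 with the lever down, 0.0075 (0.3 mm more or less) at the cam's highest lift; the cam meets the table at a lever angle of 0.35 rad, less again when the lever is turned past it
- press_pad: round black rubber pad, 40 mm across, facing down over the far end of the channel, origin at the centre of its underside, 43.5 mm above the lowered table (88.5 mm above the bench); it yields upward on a spring, pressing with 6 N at first touch and 1.5 N more per mm, about 12 N at full lift
- sole: wooden clog sole, black rubber underside, flat in the channel, 130 mm long, 0.14 kg. Origin at the centre of its underside; x to the heel, which faces the stop. Round toe (radius 30, 24 mm thick, end at x = -65 mm), round heel (radius 27, 40 mm high, end at x = 65). Starts 40 to 90 mm short of home; home, its origin is at x = -33 mm of the press, the toe still in the open: push the toe with closed fingers
- sole_centre (a point): point on the sole's middle line, 12 mm above its underside, half-way up the toe part; axes as the sole
- cam_lever (a joint): angle of the lever (rad): 0 would be level, pointing towards the robot (-x of the press); grows as it is raised; pi/2 = straight up = highest lift; stops at 0 and 2.3. Starts at rest at 0.10 to 0.30. A return spring swings it back down when released; raising it takes up to about 7 N at the crossbar, holding it up 2 to 5 N
- lever_pivot (a point): point on the lever's axle, which runs along the press's y: x = 0, y = 154 mm (beside the middle of the crossbar), z = 28 mm of the press; axes as the press
- grip_bar: the lever's crossbar handle: black round bar, 18 mm thick, 108 mm long, along the press's y, standing out sideways from the end of the lever arm (a steel flat, 49 mm from the bar's middle towards the press). Origin at its middle, 140 mm from the axle; y along the bar. Grip it from above: it is a sleeve that turns freely on the lever; starts 42 to 70 mm above the bench
- spare_sole: the other sole of the pair, lying on the bench on the press's right, leave it; origin at the centre of its underside
- jar: closed jar, 64 mm across, 75 mm high, on the bench on the press's right, leave it; origin at the centre of its underside
- hammer: hammer, 220 mm long, on the bench on the press's left, beyond the crossbar's end, leave it
Not all that is in view belongs to the job. What is shaped like the sole but green or yellow is not meant.

How it is judged:
By the outcome, as a careful person would: the job done as asked, in the order asked, and still so for the second after the job is handed in, while the arm keeps its last pose, push and grip.
It also fails if it takes over 54 s, if anything falls off the work surface, if the arm or the gripper's body presses on something with over 40 N, if the wrist force passes 120 N, or if a joint passes its speed limit or range.

## Robot

A 6-joint arm with a two-finger parallel gripper is mounted at the origin on the work surface. World frame = base frame: x ahead of the robot, y to its left, z up, the work surface at z = 0. Lengths are in m, angles in degrees, forces in N, time in s.
With the tool pointing down it reaches from about 0.275 to 0.825 m from the base axis. Payload 4.9 kg.
Tool frame: the origin (TCP) lies at the very end of the fingers, on their centre line; the grasp point (between the pads) lies robot.grasp_offset behind it (robot.grasp_offset is the distance from the TCP to the grasp point, in m); x points along the fingers, y is the direction in which the jaws open and shut, and the axes are right-handed (so a half turn about x gives the same grasp; the last joint's range is limited). The gripper opens to 85 mm and grips with 20 to 120 N. Pads are 22 mm wide; open, the fingers measure 114 mm over their backs; the gripper's body (76 mm by 85 mm) begins 54 mm behind the grasp point. The pads swing forward as they close: fully open they stand 13 mm farther back than shut.
Start: joints at [67.655, 18.69, -11.035, 60.275, 0, 82.311], TCP at [0.139, 0.532, 0.231] pointing down, gripper open.
Joint ranges: [-152.03, 152.03], [-55.5, 102.48], [-74.3, 77.21], [-110.64, 120.58], [-84.22, 78.4], [-180, 180]. Speed limits (degrees/s): [147.25, 147.25, 180, 180, 180, 180].

## Interface

Orientations are given as [roll, pitch, yaw] about the fixed x, y, z axes, in that order (R = Rz(yaw) Ry(pitch) Rx(roll)).
In Python, from plant import monitor, eyes, robot gives the robot as it stands. The module is installed in compiled form; this text tells all that it offers.
- The arm moves only by the tool move_arm, never from a script. Its argument "steps" is a list of rows, each an object with "delta_rot": the turn, a rotation vector about the tool's x, y, z in degrees, a list of three; "xyz": the shift along the tool's x, y, z in m, a list of three; "fingers": the finger opening in m, from 0 to 0.0854. A call has 1 to 8 rows; each row shifts and turns the commanded pose from where the row before left it, along the tool's axes as they then stand; what a row does not reach is not made up. A row lasts 1/12 s, in which the tool goes at most 41.7 mm and 7.16 degrees, less where a joint would pass 70% of its speed; a pose out of reach is approached as far as the arm can. A call with a gripper value outside its range is refused whole. The fingers move at their own pace and stop on an object; "grip_force" is the grip in N (left out, the last holds). Time passes only in rows, so rows that do not move let the fingers close. It gives the time, the measured TCP pose, the force and the opening at its end, in the units of the state.
- monitor.get_state(): the state, without advancing time (a new reading comes with each control period).
- eyes.get_image(name): name is "side" or "top" or "wrist"; returns a dict with "image" (420x560x3 uint8, blue, green, red), "K" (3x3 intrinsics, pixels), "dist" ([k1, k2, p1, p2, k3] as OpenCV has them; the pictures are not rectified), "extrinsics" (4x4, takes a point from camera to world coordinates). Camera axes: x right, y down, z forward; pixel columns grow to the right and rows downward; lengths in m; the calibration is good to about 2 mm. A picture is of the moment at which its call begins. There is no depth.
- robot.close_job(): hands the job in, once; it reports no verdict.
The state is a dict: "t": time; "joints": joint angles; "dq": joint speeds; "tau": joint torques, N m; "position": TCP position; "eef_rot": TCP orientation; "force": force on the tool from outside, world axes, zero at the start; "ft_torque": the same for the moment, N m; "finger_gap": finger opening in m.
Only numpy, scipy, OpenCV 4.12 (cv2) and the standard library are available. Lean on these libraries where they do the work, as an engineer would, in place of code of your own. Each camera call takes 0.05 s, during which the arm holds its last target.

## Working session

There is one attempt and no reset: what is moved stays moved. The work goes in short steps, Python scripts to look and compute and a tool call to move; the robot and the scene stay as the last step left them, time stands still between calls to the robot, and variables do not carry over. Pictures are saved under pics/ and viewed, and the job is handed in when it is done.

Besides the shell and the picture viewer there is one more tool, called after "Emit:" as name(argument=value, ...), one argument or row to a line, values as JSON. move_arm: Moves the arm, as the interface text tells. Its arguments: {"type":"object","properties":{"steps":{"type":"array","items":{"type":"object","properties":{"delta_rot":{"type":"array","items":{"type":"number"}},"xyz":{"type":"array","items":{"type":"number"}},"fingers":{"type":"number"}}}},"grip_force":{"type":"number"}},"required":["steps"]}

```bash
mkdir -p pics; cat > h.py <<'E'
import numpy as np, cv2
from plant import monitor, eyes, robot
E
python3 - <<'E'
from h import *
import pickle
s=monitor.get_state(); print(s, robot.grasp_offset)
d={}
for n in ["side","top","wrist"]:
    r=eyes.get_image(n); d[n]=r
    cv2.imwrite(f"pics/a_{n}.png",r["image"]); print(n,r["K"],r["dist"],r["extrinsics"])
pickle.dump(d,open("a.pkl","wb"))
E
```

```text
{'t': 0.0, 'joints': array([ 6.76544729e+01,  1.87330757e+01, -1.10920033e+01,  6.02750995e+01,
        1.17307654e-03,  8.23121370e+01]), 'dq': array([ 0.06652052,  0.00092549, -0.03091458,  0.00791665,  0.07394112,
        0.09493187]), 'tau': array([ 5.00175167e-05, -4.43396795e+01,  2.62439972e+01,  1.52757287e-02,
       -1.67120006e-04,  1.58820754e-06]), 'position': array([0.13892052, 0.53156123, 0.23049334]), 'eef_rot': array([ -98.35875711,   89.89981459, -113.01642222]), 'force': array([-0.55954996,  0.33918019, -0.23641478]), 'ft_torque': array([-0.05738424,  0.04298817,  0.01464185]), 'finger_gap': 0.08556964565863208} 0.0187
side [[486.86442406   0.         276.69820041]
 [  0.         486.86442406 208.19301562]
 [  0.           0.           1.        ]] [-0.08620554  0.          0.          0.          0.        ] [[-0.95544159 -0.1618525   0.24685043  0.37137043]
 [-0.29405623  0.44898065 -0.8437697   0.78493555]
 [ 0.02573517 -0.87876057 -0.47656853  0.55087659]
 [ 0.          0.          0.          1.        ]]
top [[446.31804598   0.         281.9878598 ]
 [  0.         446.31804598 209.27240708]
 [  0.           0.           1.        ]] [-0.07348294  0.          0.          0.          0.        ] [[ 0.00535426 -0.99873132  0.05007072  0.53380256]
 [-0.99998319 -0.00523602  0.00249232 -0.01608434]
 [-0.00222699 -0.05008322 -0.99874257  1.00531108]
 [ 0.          0.          0.          1.        ]]
wrist [[299.25469231   0.         282.89375377]
 [  0.         299.25469231 210.0167749 ]
 [  0.           0.           1.        ]] [-0.06272633  0.          0.          0.          0.        ] [[ 0.25264876  0.93348504  0.25450792  0.07481849]
 [ 0.96755599 -0.24320658 -0.06845415  0.55026148]
 [-0.00200293  0.26354552 -0.96464488  0.37343424]
 [ 0.          0.          0.          1.        ]]
```

```bash
ls pics
```

```text
a_side.png
a_top.png
a_wrist.png
```

View pics/a_top.png

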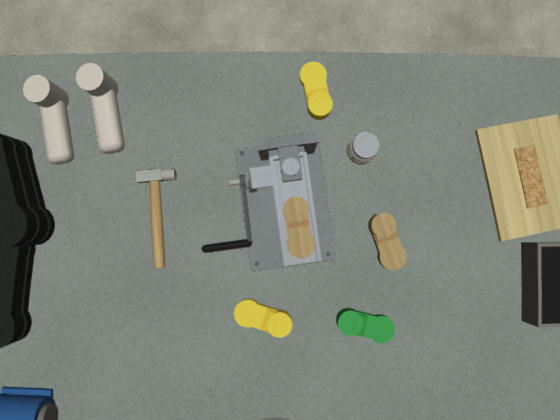

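View pics/a_side.png

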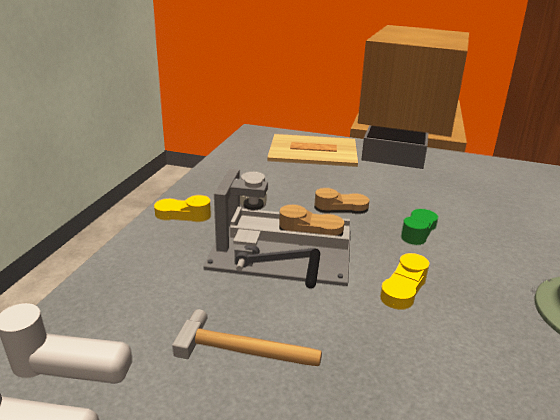

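View pics/a_wrist.png

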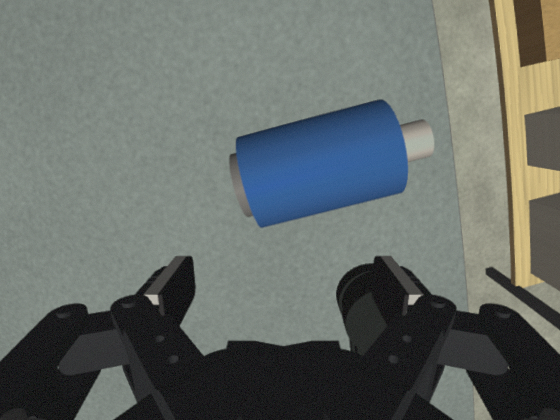

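The top view shows the press at about (288,205), its channel running upward in the image. The sole's toe end is near (302,258) and its heel near (296,200). The crossbar runs from (205,248) to (250,242), and the hammer is at (157,220). I'll enlarge for detail.

```bash
python3 - <<'E'
import pickle,cv2
d=pickle.load(open("a.pkl","rb"))
a=d["top"]["image"][120:285,190:350]; cv2.imwrite("pics/b_top.png",cv2.resize(a,None,fx=3.6,fy=3.6,interpolation=cv2.INTER_CUBIC))
a=d["side"]["image"][160:300,190:370]; cv2.imwrite("pics/b_side.png",cv2.resize(a,None,fx=4,fy=4,interpolation=cv2.INTER_CUBIC))
E
```

```text
(no output)
```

View pics/b_top.png

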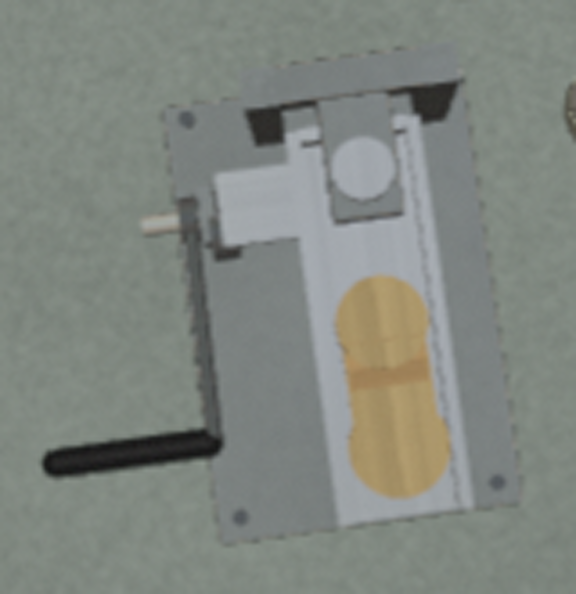

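View pics/b_side.png

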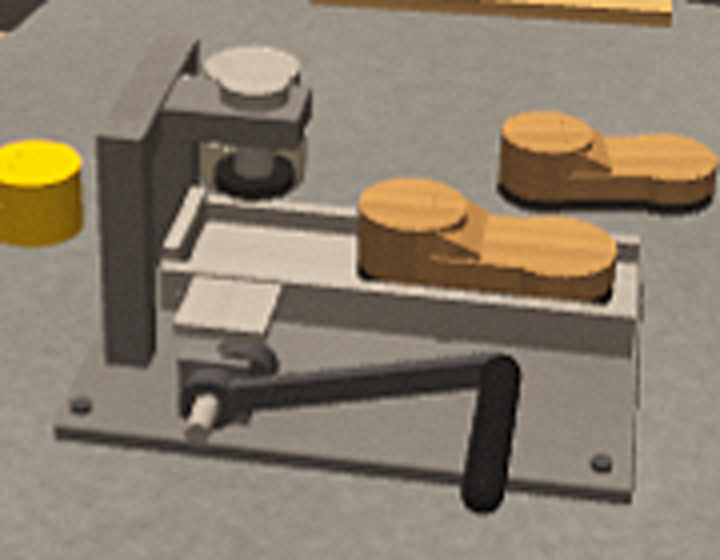

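The enlarged top view shows base corners at (222,545), (522,503) and (165,108) in the crop, the sole clear of the pad, and the lever at rest. Next I'll cast rays to get positions.

```bash
cat >> h.py <<'E'
def ray(cam,p):
    q=cv2.undistortPoints(np.array([[p]],float),cam["K"],np.array(cam["dist"]))[0,0]
    T=np.array(cam["extrinsics"]); v=T[:3,:3]@np.array([q[0],q[1],1]); return T[:3,3],v/np.linalg.norm(v)
def onz(cam,p,z):
    c,v=ray(cam,p); return c+v*(z-c[2])/v[2]
def tri(c1,p1,c2,p2):
    a,u=ray(c1,p1); b,w=ray(c2,p2)
    M=np.stack([u,-w],1); s=np.linalg.lstsq(M,b-a,rcond=None)[0]
    x,y=a+s[0]*u,b+s[1]*w; return (x+y)/2,np.linalg.norm(x-y)
def proj(cam,X):
    T=np.linalg.inv(cam["extrinsics"]); r=cv2.Rodrigues(T[:3,:3])[0]
    return cv2.projectPoints(np.array(X,float).reshape(-1,3),r,T[:3,3],cam["K"],np.array(cam["dist"]))[0][:,0]
E
python3 - <<'E'
from h import *; import pickle
d=pickle.load(open("a.pkl","rb")); t=d["top"]; s=d["side"]
f=lambda x,y:((x+.5)/3.6-.5+190,(y+.5)/3.6-.5+120)
g=lambda x,y:((x+.5)/4-.5+190,(y+.5)/4-.5+160)
NL=onz(t,f(222,545),.01);NR=onz(t,f(522,503),.01);FL=onz(t,f(165,108),.01)
print(NL,NR,FL,np.linalg.norm(NL-NR),np.linalg.norm(NL-FL))
ex=(FL-NL)[:2]; ya1=np.arctan2(ex[1],ex[0]); ey=(NL-NR)[:2]; ya2=np.arctan2(-ey[0],ey[1])
print("yaw",np.degrees([ya1,ya2]))
sNL=onz(s,g(632,492),.01);sFL=onz(s,g(57,430),.01);print("side",sNL,sFL,np.linalg.norm(sNL-sFL),np.degrees(np.arctan2(*(sFL-sNL)[[1,0]])))
# colour: sole mask, top
im=t["image"]; hsv=cv2.cvtColor(im,cv2.COLOR_BGR2HSV)
m=cv2.inRange(hsv,(8,90,60),(22,255,255)); m[:, :270]=0; m[:,330:]=0; m[:180]=0;m[275:]=0
c=max(cv2.findContours(m,0,2)[0],key=cv2.contourArea)[:,0]
print("sole px",c.min(0),c.max(0),cv2.minAreaRect(c))
# bar mask, top
k=(im.max(2)<45).astype(np.uint8)*255; k[:235]=0;k[260:]=0;k[:,:195]=0;k[:,255:]=0
c=max(cv2.findContours(k,0,2)[0],key=cv2.contourArea)[:,0]; print("bar",c.min(0),c.max(0),cv2.minAreaRect(c))
# bar ends: near inner end and outer
print("outer end",tri(t,f(53,464),s,g(482,500)),"inner",tri(t,f(212,443),s,g(502,367)))
E
```

```text
[0.44597199 0.05382977 0.01      ] [ 0.47277426 -0.13129789  0.01      ] [0.71768802 0.09193005 0.01      ] 0.1870577756379823 0.2743742484293504
yaw [7.98202631 8.23788638]
side [0.44460549 0.05696891 0.01      ] [0.71273839 0.09852644 0.01      ] 0.2713342626345976 8.81009143802598
sole px [284 197] [314 256] ((298.8414611816406, 226.5731658935547), (59.85389709472656, 26.282703399658203), 83.6598129272461)
bar [202 240] [250 251] ((225.98565673828125, 245.3938446044922), (6.829813480377197, 48.50506591796875), 82.303955078125)
outer end (array([0.49650111, 0.15010118, 0.06017886]), np.float64(0.0011985108754692636)) inner (array([0.50990877, 0.05629624, 0.06407232]), np.float64(0.0005029468337684911))
```

```bash
cat >> h.py <<'E'
from scipy.spatial.transform import Rotation as Ro
YAW=np.radians(8.1); O=np.array([.6597,-.031,0]); RP=Ro.from_euler('z',YAW).as_matrix()
W=lambda p:O+RP@np.array(p,float)
P=lambda w:RP.T@(np.array(w)-O)
E
python3 - <<'E'
from h import *; import pickle
d=pickle.load(open("a.pkl","rb")); t=d["top"];sd=d["side"]
s=monitor.get_state(); R=Ro.from_euler('xyz',s["eef_rot"],degrees=True).as_matrix(); print(np.round(R,3))
im=t["image"]; hsv=cv2.cvtColor(im,cv2.COLOR_BGR2HSV)
m=cv2.inRange(hsv,(8,90,60),(22,255,255)); m[:, :270]=0; m[:,330:]=0; m[:180]=0;m[275:]=0
c=max(cv2.findContours(m,0,2)[0],key=cv2.contourArea)[:,0]
a=np.array([P(onz(t,p,.069)) for p in c]); b=np.array([P(onz(t,p,.085)) for p in c])
print("toe end x",a[:,0].min(),"heel x",b[:,0].max()); n=a[a[:,0]<a[:,0].min()+.06]; print("toe y",n[:,1].min(),n[:,1].max())
print("toe from side px", [P(onz(sd,((615+.5)/4-.5+190,(262+.5)/4-.5+160),.063))])
print("bar mid P",P([.5032,.1032,.062]))
print("start P",P(s["position"]), "yaw-z", np.degrees(np.arctan2(R[1,2],R[0,2])))
print(W([-.19,0,0.2]),W([-.1358,.157,.2]), np.linalg.norm(W([0,.157,0])))
E
```

```text
[[-0.001  0.253  0.967]
 [-0.001  0.967 -0.253]
 [-1.    -0.001 -0.   ]]
toe end x -0.17921332299406512 heel x -0.054737184938954936
toe y -0.028327649709912604 0.026743457567286556
toe from side px [array([-0.18340003,  0.00051494,  0.063     ])]
bar mid P [-0.13602976  0.15491222  0.062     ]
start P [-0.43623353  0.63044138  0.23066748] yaw-z -14.656791913852333
[ 0.47159551 -0.05777123  0.2       ] [0.50313329 0.10529933 0.2       ] 0.6496076518215368
```

The sole's toe end measures x ≈ -0.181 m in the press frame, so it has about 83 mm to travel. The bar's middle agrees with the given geometry to about 1 mm. I'll start by turning the tool and closing the fingers.

Emit:
move_arm(
  steps=[
    {"delta_rot":[-5.7,0,0],"xyz":[0,0,0],"fingers":0},
    {"delta_rot":[-5.7,0,0],"xyz":[0,0,0],"fingers":0},
    {"delta_rot":[-5.7,0,0],"xyz":[0,0,0],"fingers":0},
    {"delta_rot":[-5.7,0,0],"xyz":[0,0,0],"fingers":0},
    {"delta_rot":[0,0,0],"xyz":[0,-0.018,0.006],"fingers":0},
    {"delta_rot":[0,0,0],"xyz":[0,-0.035,0.011],"fingers":0},
    {"delta_rot":[0,0,0],"xyz":[0,-0.035,0.011],"fingers":0},
    {"delta_rot":[0,0,0],"xyz":[0,-0.035,0.011],"fingers":0},
  ],
  grip_force=40,
)

```text
t: 0.82
position: [0.1952, 0.4145, 0.2308]
eef_rot: [-117.5, 90.0, -109.3]
force: [0.2, -0.8, 0.0]
finger_gap: 0.0001
```

Emit:
move_arm(
  steps=[
    {"delta_rot":[0,0,0],"xyz":[0,-0.035,0.011],"fingers":0},
    {"delta_rot":[0,0,0],"xyz":[0,-0.035,0.011],"fingers":0},
    {"delta_rot":[0,0,0],"xyz":[0,-0.035,0.011],"fingers":0},
    {"delta_rot":[0,0,0],"xyz":[0,-0.035,0.011],"fingers":0},
    {"delta_rot":[0,0,0],"xyz":[0,-0.035,0.011],"fingers":0},
    {"delta_rot":[0,0,0],"xyz":[0,-0.035,0.011],"fingers":0},
    {"delta_rot":[0,0,0],"xyz":[0,-0.035,0.011],"fingers":0},
    {"delta_rot":[0,0,0],"xyz":[0,-0.035,0.011],"fingers":0},
  ],
)

```text
t: 1.48
position: [0.3221, 0.1495, 0.2313]
eef_rot: [15.9, 90.0, 24.1]
force: [0.9, 0.3, -0.6]
finger_gap: 0.0002
```

```bash
cat > st.py <<'E'
from h import *
s=monitor.get_state(); R=Ro.from_euler('xyz',s["eef_rot"],degrees=True).as_matrix()
print("t",s["t"],"P",np.round(P(s["position"]),4),"F_P",np.round(RP.T@s["force"],2),"gap",s["finger_gap"],"j",np.round(s["joints"],1))
print("tool in P",np.round(RP.T@R,3).tolist())
E
python3 st.py
```

```text
t 1.4833 P [-0.3088  0.2263  0.2313] F_P [ 0.96  0.14 -0.64] gap 0.00021436411858165866 j [ 12.9  -2.5 -36.3  56.2   0.    4.8]
tool in P [[0.0, -0.001, 1.0], [0.0, 1.0, 0.001], [-1.0, 0.0, 0.0]]
```

Emit:
move_arm(
  steps=[
    {"xyz":[0,-0.035,0.0105]},
    {"xyz":[0,-0.035,0.0105]},
    {"xyz":[0,-0.035,0.0105]},
    {"xyz":[0,-0.035,0.0105]},
    {"xyz":[0,-0.035,0.0105]},
    {"xyz":[0.03,-0.028,0.0105]},
    {"xyz":[0.03,-0.015,0.008]},
    {"xyz":[0.03,0,0]},
  ],
)

```text
$.steps[0]: bad value
```

```bash
python3 st.py; python3 - <<'E'
from h import *
import pickle
for n in ["wrist","top"]:
    r=eyes.get_image(n); cv2.imwrite(f"pics/c_{n}.png",r["image"])
E
```

```text
t 1.4833 P [-0.3088  0.2263  0.2313] F_P [ 0.96  0.14 -0.64] gap 0.00021436411858165866 j [ 12.9  -2.5 -36.3  56.2   0.    4.8]
tool in P [[0.0, -0.001, 1.0], [0.0, 1.0, 0.001], [-1.0, 0.0, 0.0]]
```

View pics/c_wrist.png

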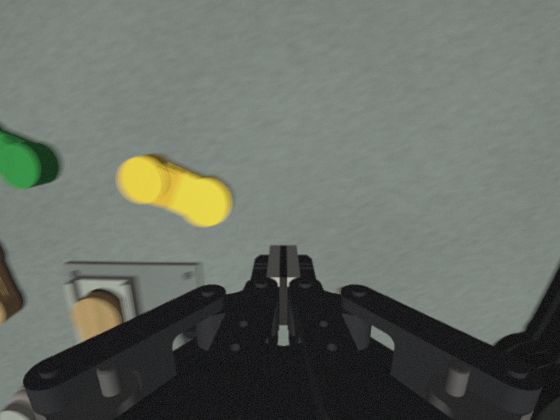

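The call was refused because every row needs all three fields. The wrist view shows the press at lower left and the fingers shut. I'm resending it with complete rows.

Emit:
move_arm(
  steps=[
    {"delta_rot":[0,0,0],"fingers":0,"xyz":[0,-0.035,0.0105]},
    {"delta_rot":[0,0,0],"fingers":0,"xyz":[0,-0.035,0.0105]},
    {"delta_rot":[0,0,0],"fingers":0,"xyz":[0,-0.035,0.0105]},
    {"delta_rot":[0,0,0],"fingers":0,"xyz":[0,-0.035,0.0105]},
    {"delta_rot":[0,0,0],"fingers":0,"xyz":[0,-0.035,0.0105]},
    {"delta_rot":[0,0,0],"fingers":0,"xyz":[0.03,-0.028,0.0105]},
    {"delta_rot":[0,0,0],"fingers":0,"xyz":[0.03,-0.015,0.008]},
    {"delta_rot":[0,0,0],"fingers":0,"xyz":[0.03,0,0]},
  ],
)

```text
t: 2.25
position: [0.426, -0.0567, 0.1412]
eef_rot: [-31.1, 89.7, -23.1]
force: [0.9, 0.5, -0.4]
finger_gap: -0.0
```

```bash
python3 st.py; python3 - <<'E'
from h import *
for n in ["wrist","side"]:
    r=eyes.get_image(n); cv2.imwrite(f"pics/d_{n}.png",r["image"])
E
```

```text
t 2.25 P [-0.235   0.0075  0.1412] F_P [ 0.96  0.36 -0.41] gap -4.443416698442593e-05 j [-17.4  11.2 -36.   42.6  -0.  -25.4]
tool in P [[0.004, 0.002, 1.0], [-0.002, 1.0, -0.002], [-1.0, -0.002, 0.004]]
```

View pics/d_side.png

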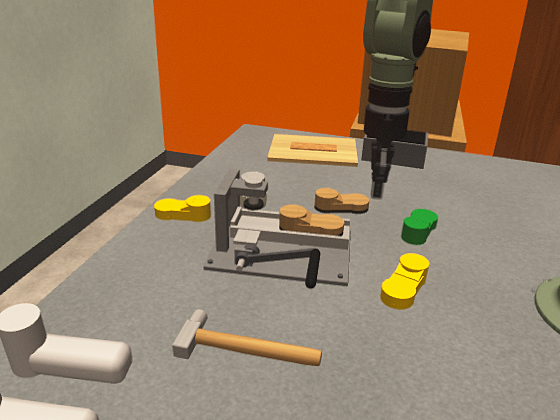

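View pics/d_wrist.png

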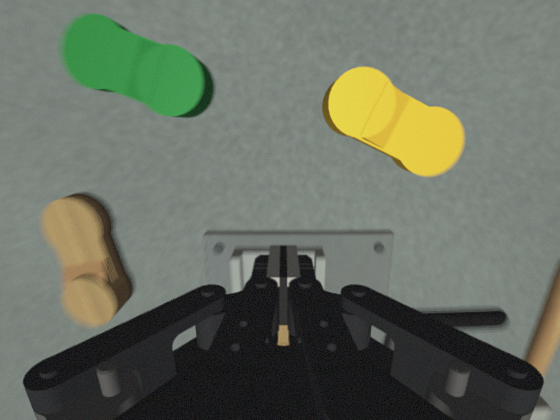

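The side view shows the fingers at (380,190), short of the channel's near end, and the way down is clear. The wrist view shows them roughly centred on the channel.

Emit:
move_arm(
  steps=[
    {"delta_rot":[0,0,0],"fingers":0,"xyz":[0,-0.007,0]},
    {"delta_rot":[0,0,0],"fingers":0,"xyz":[0.022,0,0]},
    {"delta_rot":[0,0,0],"fingers":0,"xyz":[0.022,0,0]},
    {"delta_rot":[0,0,0],"fingers":0,"xyz":[0.022,0,0]},
    {"delta_rot":[0,0,0],"fingers":0,"xyz":[0.015,0,0]},
    {"delta_rot":[0,0,0],"fingers":0,"xyz":[0.004,0,0]},
    {"delta_rot":[0,0,0],"fingers":0,"xyz":[0,0,0]},
    {"delta_rot":[0,0,0],"fingers":0,"xyz":[0,0,0]},
  ],
)

```text
t: 3.02
position: [0.4251, -0.0611, 0.0583]
eef_rot: [-27.6, 89.9, -19.4]
force: [0.3, -0.4, -0.4]
finger_gap: -0.0003
```

```bash
python3 st.py; python3 - <<'E'
from h import *
for n in ["side"]:
    r=eyes.get_image(n); cv2.imwrite(f"pics/e_{n}.png",cv2.resize(r["image"][120:300,190:430],None,fx=3,fy=3,interpolation=cv2.INTER_CUBIC))
E
```

```text
t 3.0167 P [-0.2365  0.0032  0.0583] F_P [ 0.26 -0.44 -0.38] gap -0.00025930022290075576 j [-18.   18.5 -41.6  29.8  -0.  -26.2]
tool in P [[0.002, -0.002, 1.0], [-0.001, 1.0, 0.002], [-1.0, -0.001, 0.002]]
```

View pics/e_side.png

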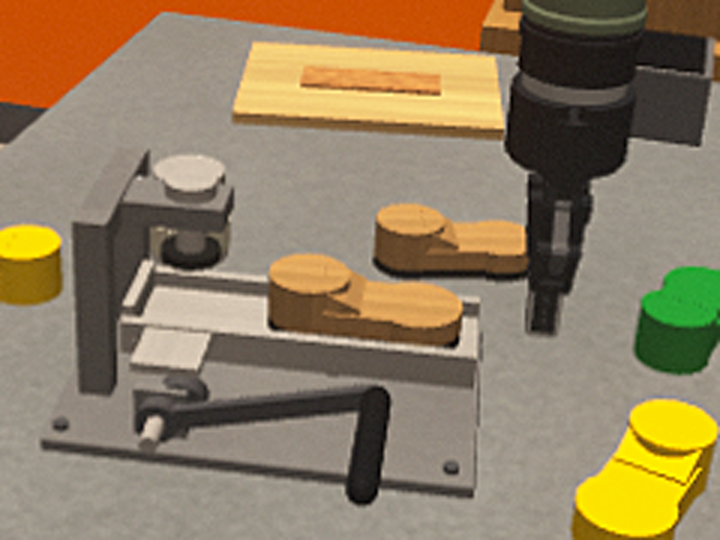

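The side view shows the fingertips just outside the channel's near end, level with the toe, and nothing in the way. I'll advance.

Emit:
move_arm(
  steps=[
    {"delta_rot":[0,0,0],"fingers":0,"xyz":[0.003,-0.003,0.01]},
    {"delta_rot":[0,0,0],"fingers":0,"xyz":[0,0,0.012]},
    {"delta_rot":[0,0,0],"fingers":0,"xyz":[0,0,0.01]},
    {"delta_rot":[0,0,0],"fingers":0,"xyz":[0,0,0.007]},
    {"delta_rot":[0,0,0],"fingers":0,"xyz":[0,0,0.005]},
    {"delta_rot":[0,0,0],"fingers":0,"xyz":[0,0,0.005]},
    {"delta_rot":[0,0,0],"fingers":0,"xyz":[0,0,0.005]},
    {"delta_rot":[0,0,0],"fingers":0,"xyz":[0,0,0.005]},
  ],
)

```text
t: 3.73
position: [0.4825, -0.0555, 0.0536]
eef_rot: [167.5, 89.9, 175.6]
force: [-0.5, 0.6, 1.4]
finger_gap: 0.0002
```

```bash
python3 st.py
```

```text
t 3.7333 P [-0.1789  0.0007  0.0536] F_P [-0.39  0.63  1.4 ] gap 0.00020913855650663718 j [-15.3  23.8 -33.6  32.6  -0.  -23.4]
tool in P [[-0.001, -0.001, 1.0], [0.0, 1.0, 0.001], [-1.0, 0.0, -0.001]]
```

Emit:
move_arm(
  steps=[
    {"delta_rot":[0,0,0],"fingers":0,"xyz":[0,0,0.006]},
    {"delta_rot":[0,0,0],"fingers":0,"xyz":[0,0,0.006]},
    {"delta_rot":[0,0,0],"fingers":0,"xyz":[0,0,0.006]},
    {"delta_rot":[0,0,0],"fingers":0,"xyz":[0,0,0.006]},
    {"delta_rot":[0,0,0],"fingers":0,"xyz":[0,0,0.006]},
    {"delta_rot":[0,0,0],"fingers":0,"xyz":[0,0,0.006]},
    {"delta_rot":[0,0,0],"fingers":0,"xyz":[0,0,0.006]},
    {"delta_rot":[0,0,0],"fingers":0,"xyz":[0,0,0.004]},
  ],
)

```text
t: 4.4
position: [0.5292, -0.0491, 0.0538]
eef_rot: [-16.0, 90.0, -7.9]
force: [-1.0, -0.9, 0.2]
finger_gap: 0.0004
```

```bash
python3 st.py;  python3 - <<'E'
from h import *
for n in ["side"]:
    r=eyes.get_image(n); cv2.imwrite(f"pics/f_{n}.png",cv2.resize(r["image"][120:300,190:430],None,fx=3,fy=3,interpolation=cv2.INTER_CUBIC))
E
```

```text
t 4.4 P [-0.1318  0.0005  0.0538] F_P [-1.07 -0.75  0.15] gap 0.00038441702824673965 j [-13.3  27.5 -26.9  35.6   0.  -21.4]
tool in P [[0.0, -0.001, 1.0], [-0.0, 1.0, 0.001], [-1.0, -0.0, 0.0]]
```

View pics/f_side.png

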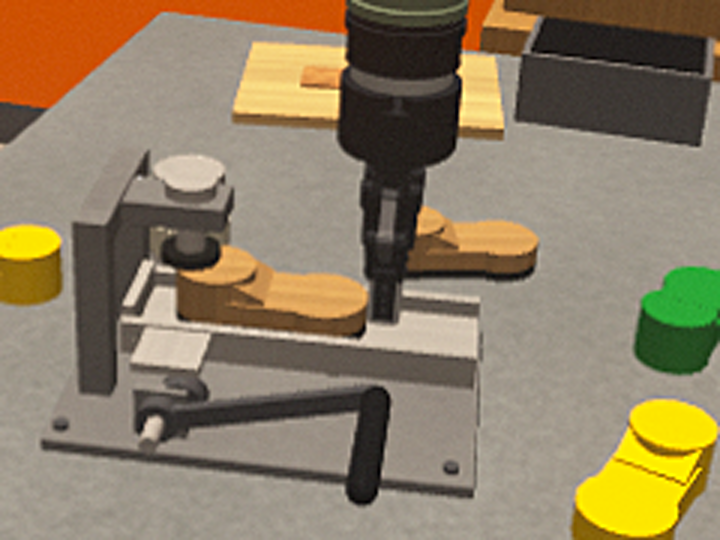

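The sole is sliding straight, its heel now going under the pad. About 22 mm remain.

Emit:
move_arm(
  steps=[
    {"delta_rot":[0,0,0],"fingers":0,"xyz":[0,0,0.005]},
    {"delta_rot":[0,0,0],"fingers":0,"xyz":[0,0,0.005]},
    {"delta_rot":[0,0,0],"fingers":0,"xyz":[0,0,0.004]},
    {"delta_rot":[0,0,0],"fingers":0,"xyz":[0,0,0.003]},
    {"delta_rot":[0,0,0],"fingers":0,"xyz":[0,0,0]},
  ],
)

```text
t: 4.87
position: [0.5461, -0.0467, 0.0539]
eef_rot: [-8.6, 89.9, -0.4]
force: [-0.6, -1.0, 0.6]
finger_gap: -0.0
```

Emit:
move_arm(
  steps=[
    {"delta_rot":[0,0,0],"fingers":0,"xyz":[0,0,0.001]},
    {"delta_rot":[0,0,0],"fingers":0,"xyz":[0,0,0.001]},
    {"delta_rot":[0,0,0],"fingers":0,"xyz":[0,0,0.001]},
  ],
)

```text
t: 5.12
position: [0.5475, -0.0463, 0.0538]
eef_rot: [179.3, 89.9, -172.6]
force: [-2.5, -0.1, 0.9]
finger_gap: 0.0002
```

```bash
python3 st.py
```

```text
t 5.1167 P [-0.1132  0.0006  0.0538] F_P [-2.46  0.23  0.86] gap 0.0001750994022361103 j [-12.5  29.1 -24.   37.   -0.  -20.7]
tool in P [[-0.001, -0.001, 1.0], [0.0, 1.0, 0.001], [-1.0, 0.0, -0.001]]
```

Emit:
move_arm(
  steps=[
    {"delta_rot":[0,0,0],"fingers":0,"xyz":[0,0,0.001]},
    {"delta_rot":[0,0,0],"fingers":0,"xyz":[0,0,0.001]},
  ],
)

```text
t: 5.28
position: [0.5499, -0.046, 0.0538]
eef_rot: [164.1, 90.0, 172.3]
force: [-1.3, 0.1, 0.4]
finger_gap: -0.0002
```

Emit:
move_arm(
  steps=[
    {"delta_rot":[0,0,0],"fingers":0,"xyz":[0,0,0.001]},
    {"delta_rot":[0,0,0],"fingers":0,"xyz":[0,0,0]},
  ],
)

```text
t: 5.45
position: [0.5509, -0.0459, 0.0537]
eef_rot: [179.9, 90.0, -172.0]
force: [-2.2, -0.0, 0.9]
finger_gap: -0.0002
```

```bash
python3 st.py;  python3 - <<'E'
from h import *
for n in ["side"]:
    r=eyes.get_image(n); cv2.imwrite(f"pics/g_{n}.png",cv2.resize(r["image"][150:270,200:360],None,fx=4.5,fy=4.5,interpolation=cv2.INTER_CUBIC))
E
```

```text
t 5.45 P [-0.1098  0.0006  0.0537] F_P [-2.17  0.28  0.9 ] gap -0.00020057773728886688 j [-12.4  29.4 -23.5  37.1  -0.  -20.6]
tool in P [[-0.0, -0.001, 1.0], [0.0, 1.0, 0.001], [-1.0, 0.0, -0.0]]
```

View pics/g_side.png

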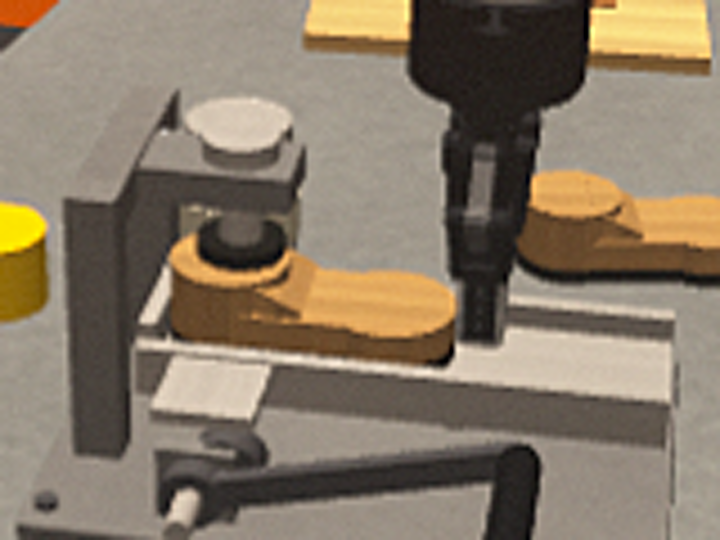

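The sole is under the pad. The heel's edge at (170,300) is close to the stop, and the force is still only friction level, so I'll creep on until contact.

Emit:
move_arm(
  steps=[
    {"delta_rot":[0,0,0],"fingers":0,"xyz":[0,0,0.001]},
    {"delta_rot":[0,0,0],"fingers":0,"xyz":[0,0,0.001]},
  ],
)

```text
t: 5.67
position: [0.551, -0.0458, 0.0536]
eef_rot: [-175.1, 89.8, -166.9]
force: [-8.9, -1.2, 6.5]
finger_gap: 0.0002
```

Emit:
move_arm(
  steps=[
    {"delta_rot":[0,0,0],"fingers":0,"xyz":[0,0,0.001]},
    {"delta_rot":[0,0,0],"fingers":0,"xyz":[0,0,0.001]},
  ],
)

```text
t: 5.83
position: [0.551, -0.0457, 0.0532]
eef_rot: [-177.0, 89.6, -168.8]
force: [-13.2, -3.0, 9.7]
finger_gap: -0.0
```

Emit:
move_arm(
  steps=[
    {"delta_rot":[0,0,0],"fingers":0,"xyz":[0,0,0.001]},
    {"delta_rot":[0,0,0],"fingers":0,"xyz":[0,0,0]},
  ],
)

```text
t: 6.0
position: [0.551, -0.0456, 0.0531]
eef_rot: [-177.6, 89.5, -169.4]
force: [-12.5, -2.7, 8.8]
finger_gap: -0.0002
```

The force rose to 13 N with no further motion at x ≈ -0.1097 m (predicted -0.109 m), so the heel is home. I'll back off and lift.

Emit:
move_arm(
  steps=[
    {"delta_rot":[0,0,0],"fingers":0,"xyz":[0,0,-0.005]},
    {"delta_rot":[0,0,0],"fingers":0,"xyz":[0,0,-0.01]},
    {"delta_rot":[0,0,0],"fingers":0,"xyz":[0,0,-0.015]},
    {"delta_rot":[0,0,0],"fingers":0,"xyz":[-0.02,0,-0.01]},
    {"delta_rot":[0,0,0],"fingers":0,"xyz":[-0.03,0,0]},
    {"delta_rot":[0,0,0],"fingers":0,"xyz":[-0.03,0,0]},
    {"delta_rot":[0,0,0],"fingers":0,"xyz":[-0.03,0,0]},
    {"delta_rot":[0,0,0],"fingers":0,"xyz":[-0.02,0,0]},
  ],
)

```text
t: 6.67
position: [0.5183, -0.0511, 0.187]
eef_rot: [-13.5, 89.7, -5.3]
force: [-0.5, 0.4, 0.4]
finger_gap: -0.0
```

```bash
python3 st.py;  python3 - <<'E'
from h import *
for n in ["side"]:
    r=eyes.get_image(n); cv2.imwrite(f"pics/i_{n}.png",cv2.resize(r["image"][150:270,200:360],None,fx=4.5,fy=4.5,interpolation=cv2.INTER_CUBIC))
E
```

```text
t 6.6667 P [-1.428e-01  1.000e-04  1.870e-01] F_P [-0.44  0.51  0.44] gap -4.007434610334482e-05 j [-13.8  17.4 -19.7  52.6   0.  -21.9]
tool in P [[0.005, -0.001, 1.0], [-0.001, 1.0, 0.001], [-1.0, -0.001, 0.005]]
```

View pics/i_side.png

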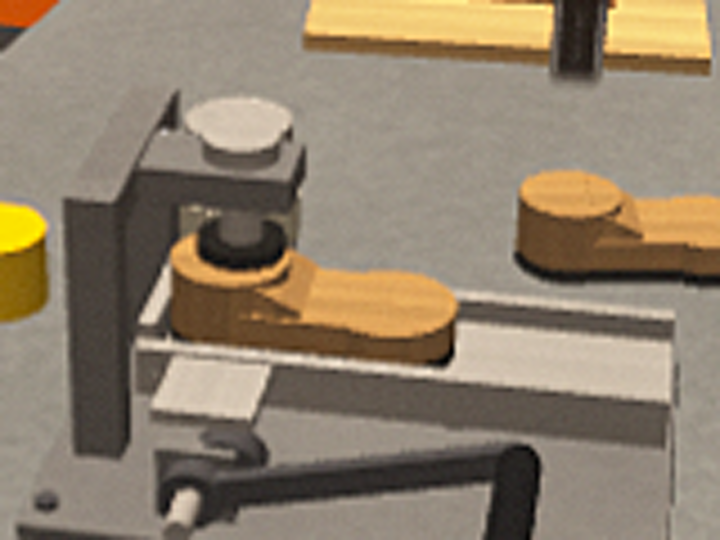

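The side view shows the sole seated under the pad, its toe end at (456,325). Next I'll move over the bar, turn 90° and open the fingers.

Emit:
move_arm(
  steps=[
    {"delta_rot":[0,0,0],"fingers":0.06,"xyz":[0,0.02,0.006]},
    {"delta_rot":[0,0,0],"fingers":0.06,"xyz":[0,0.035,0]},
    {"delta_rot":[0,0,0],"fingers":0.06,"xyz":[0,0.035,0]},
    {"delta_rot":[0,0,0],"fingers":0.06,"xyz":[0,0.035,0]},
    {"delta_rot":[0,0,0],"fingers":0.06,"xyz":[0,0.032,0]},
    {"delta_rot":[7,0,0],"fingers":0.06,"xyz":[0,0,0]},
    {"delta_rot":[7,0,0],"fingers":0.06,"xyz":[0,0,0]},
    {"delta_rot":[7,0,0],"fingers":0.06,"xyz":[0,0,0]},
  ],
)

```text
t: 7.38
position: [0.5007, 0.1066, 0.1838]
eef_rot: [34.9, 89.9, 21.8]
force: [0.4, -0.7, 1.0]
finger_gap: 0.0601
```

Emit:
move_arm(
  steps=[
    {"delta_rot":[7,0,0],"fingers":0.06,"xyz":[0,0,0]},
    {"delta_rot":[7,0,0],"fingers":0.06,"xyz":[0,0,0]},
    {"delta_rot":[7,0,0],"fingers":0.06,"xyz":[0,0,0]},
    {"delta_rot":[7,0,0],"fingers":0.06,"xyz":[0,0,0]},
    {"delta_rot":[7,0,0],"fingers":0.06,"xyz":[0,0,0]},
    {"delta_rot":[7,0,0],"fingers":0.06,"xyz":[0,0,0]},
    {"delta_rot":[7,0,0],"fingers":0.06,"xyz":[0,0,0]},
    {"delta_rot":[7,0,0],"fingers":0.06,"xyz":[0,0,0]},
  ],
)

```text
t: 8.05
position: [0.5009, 0.1057, 0.1838]
eef_rot: [94.6, 89.9, 25.4]
force: [0.2, 0.3, 0.2]
finger_gap: 0.06
```

Emit:
move_arm(
  steps=[
    {"delta_rot":[7,0,0],"fingers":0.06,"xyz":[0,0,0]},
    {"delta_rot":[6,0,0],"fingers":0.06,"xyz":[0,0,0]},
    {"delta_rot":[0,0,0],"fingers":0.06,"xyz":[0,0,0]},
  ],
)

```text
t: 8.3
position: [0.5008, 0.1056, 0.1838]
eef_rot: [105.2, 89.9, 23.2]
force: [-0.1, 0.5, -0.5]
finger_gap: 0.0601
```

```bash
python3 st.py;  python3 - <<'E'
from h import *; import pickle
d={}
for n in ["wrist","top"]:
    r=eyes.get_image(n); cv2.imwrite(f"pics/j_{n}.png",r["image"]); d[n]=r
pickle.dump(d,open("j.pkl","wb"))
E
```

```text
t 8.3 P [-0.1381  0.1577  0.1838] F_P [-0.04  0.52 -0.46] gap 0.06006053195466542 j [  3.6  16.8 -21.1  52.    0.   85.6]
tool in P [[0.002, 1.0, -0.001], [0.0, -0.001, -1.0], [-1.0, 0.002, -0.0]]
```

View pics/j_wrist.png

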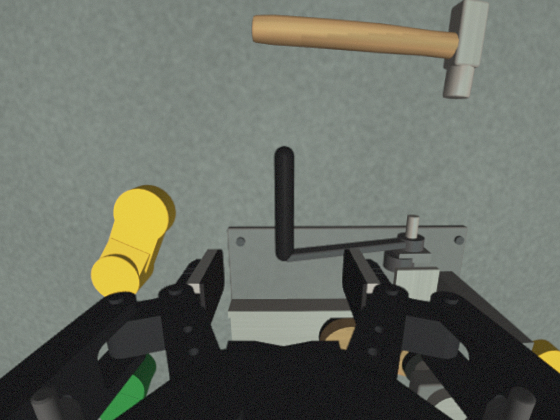

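View pics/j_top.png

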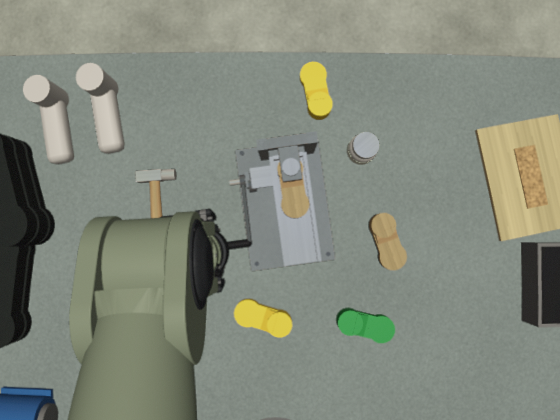

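```bash
python3 - <<'E'
from h import *; import pickle
d=pickle.load(open("j.pkl","rb")); w=d["wrist"]; t=d["top"]
print("bar outer",P(onz(w,(284,150),.062)),"bar inner",P(onz(w,(285,255),.062)),"yellow",P(onz(w,(175,215),.04)),P(onz(w,(138,275),.03)))
im=t["image"]; hsv=cv2.cvtColor(im,cv2.COLOR_BGR2HSV)
m=cv2.inRange(hsv,(8,90,60),(22,255,255)); m[:, :270]=0; m[:,320:]=0; m[:150]=0;m[240:]=0
c=max(cv2.findContours(m,0,2)[0],key=cv2.contourArea)[:,0]
a=np.array([P(onz(t,p,.069)) for p in c]); print("toe end",a[:,0].min())
E
```

```text
bar outer [-0.13641221  0.20767408  0.062     ] bar inner [-0.13539624  0.10878321  0.062     ] yellow [-0.24592086  0.14228775  0.04      ] [-0.2988561   0.06969822  0.03      ]
toe end -0.09524767105189179
```

The bar sits centred between the fingers at x ≈ -0.136 m, y from 0.10 to 0.21 m. The nearest yellow decoy is at least 5 cm from the fingers. The toe end has moved 84 mm, as planned. I'll descend.

Emit:
move_arm(
  steps=[
    {"delta_rot":[0,0,0],"fingers":0.06,"xyz":[0.02,0.002,0]},
    {"delta_rot":[0,0,0],"fingers":0.06,"xyz":[0.03,0,0]},
    {"delta_rot":[0,0,0],"fingers":0.06,"xyz":[0.03,0,0]},
    {"delta_rot":[0,0,0],"fingers":0.06,"xyz":[0.03,0,0]},
    {"delta_rot":[0,0,0],"fingers":0.06,"xyz":[0.02,0,0]},
    {"delta_rot":[0,0,0],"fingers":0.06,"xyz":[0.009,0,0]},
    {"delta_rot":[0,0,0],"fingers":0.06,"xyz":[0,0,0]},
    {"delta_rot":[0,0,0],"fingers":0.06,"xyz":[0,0,0]},
  ],
)

```text
t: 9.07
position: [0.5024, 0.1058, 0.0451]
eef_rot: [140.1, 90.0, 58.3]
force: [0.5, 0.1, 0.8]
finger_gap: 0.0601
```

```bash
python3 st.py;  python3 - <<'E'
from h import *
for n in ["side"]:
    r=eyes.get_image(n); cv2.imwrite(f"pics/k_{n}.png",cv2.resize(r["image"][150:310,190:390],None,fx=3.6,fy=3.6,interpolation=cv2.INTER_CUBIC))
E
```

```text
t 9.0667 P [-0.1365  0.1576  0.0451] F_P [0.47 0.07 0.76] gap 0.0600756037090551 j [  3.6  26.8 -30.   33.2   0.   85.4]
tool in P [[0.0, 1.0, 0.002], [0.0, 0.002, -1.0], [-1.0, 0.0, -0.0]]
```

View pics/k_side.png

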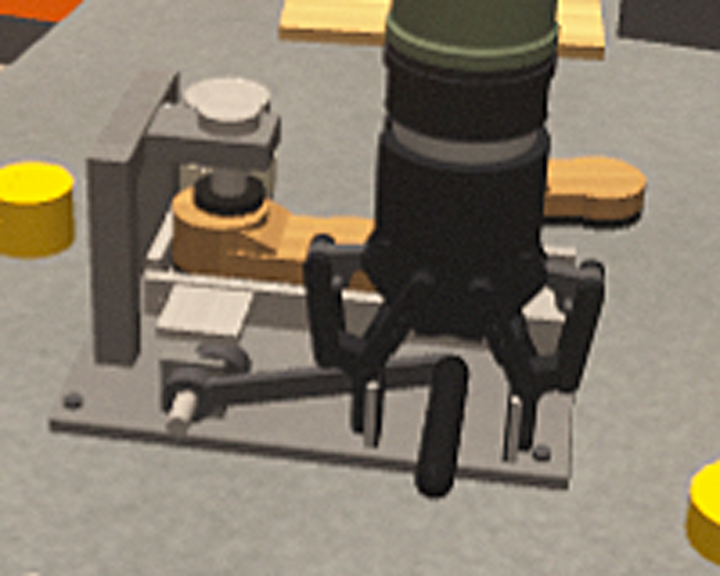

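The side view shows the bar between the two pads. I'll close the grip.

Emit:
move_arm(
  steps=[
    {"delta_rot":[0,0,0],"fingers":0,"xyz":[0,0,0]},
    {"delta_rot":[0,0,0],"fingers":0,"xyz":[0,0,0]},
    {"delta_rot":[0,0,0],"fingers":0,"xyz":[0,0,0]},
    {"delta_rot":[0,0,0],"fingers":0,"xyz":[0,0,0]},
    {"delta_rot":[0,0,0],"fingers":0,"xyz":[0,0,0]},
    {"delta_rot":[0,0,0],"fingers":0,"xyz":[0,0,0]},
  ],
  grip_force=60,
)

```text
t: 9.62
position: [0.5019, 0.1056, 0.045]
eef_rot: [-45.0, 90.0, -126.9]
force: [-1.0, -0.1, -1.1]
finger_gap: 0.0163
```

```bash
python3 st.py; python3 - <<'E'
from h import *
a0=np.arcsin((.0451+.0187-.028)/.14); print("a0",a0)
A=np.linspace(a0,np.pi/2,17)
x=-.14*np.cos(A);z=.14*np.sin(A)
for i in range(16): print(i,round(A[i+1],3),"toolx(down)",round(-(z[i+1]-z[i]),4),"tooly",round(x[i+1]-x[i],4))
E
```

```text
t 9.6167 P [-0.137   0.1575  0.045 ] F_P [-0.98  0.02 -1.1 ] gap 0.01630518557315541 j [  3.6  26.8 -30.1  33.2  -0.   85.5]
tool in P [[-0.0, 1.0, 0.001], [-0.0, 0.001, -1.0], [-1.0, -0.0, 0.0]]
a0 0.25858648181799115
0 0.341 toolx(down) -0.011 tooly 0.0034
1 0.423 toolx(down) -0.0107 tooly 0.0043
2 0.505 toolx(down) -0.0103 tooly 0.0051
3 0.587 toolx(down) -0.0098 tooly 0.006
4 0.669 toolx(down) -0.0093 tooly 0.0067
5 0.751 toolx(down) -0.0087 tooly 0.0075
6 0.833 toolx(down) -0.0081 tooly 0.0082
7 0.915 toolx(down) -0.0074 tooly 0.0088
8 0.997 toolx(down) -0.0066 tooly 0.0094
9 1.079 toolx(down) -0.0058 tooly 0.0099
10 1.161 toolx(down) -0.005 tooly 0.0103
11 1.243 toolx(down) -0.0041 tooly 0.0107
12 1.325 toolx(down) -0.0032 tooly 0.011
13 1.407 toolx(down) -0.0023 tooly 0.0112
14 1.489 toolx(down) -0.0014 tooly 0.0114
15 1.571 toolx(down) -0.0005 tooly 0.0115
```

Gripped, with an opening of 16.3 mm on the 18 mm sleeve. Now I'll raise the bar along the arc.

Emit:
move_arm(
  steps=[
    {"delta_rot":[0,0,0],"fingers":0,"xyz":[-0.011,0.0034,0]},
    {"delta_rot":[0,0,0],"fingers":0,"xyz":[-0.0107,0.0043,0]},
    {"delta_rot":[0,0,0],"fingers":0,"xyz":[-0.0103,0.0051,0]},
    {"delta_rot":[0,0,0],"fingers":0,"xyz":[-0.0098,0.006,0]},
  ],
)

```text
t: 9.95
position: [0.5193, 0.1081, 0.0864]
eef_rot: [-87.2, 89.8, -169.0]
force: [-0.7, -0.8, -2.9]
finger_gap: 0.0163
```

```bash
python3 st.py
```

```text
t 9.95 P [-0.1194  0.1575  0.0864] F_P [-0.82 -0.65 -2.92] gap 0.016258585553102455 j [  3.8  25.  -25.   40.1  -0.   85.7]
tool in P [[-0.003, 1.0, 0.001], [-0.0, 0.001, -1.0], [-1.0, -0.003, 0.0]]
```

Emit:
move_arm(
  steps=[
    {"delta_rot":[0,0,0],"fingers":0,"xyz":[-0.0093,0.0067,0]},
    {"delta_rot":[0,0,0],"fingers":0,"xyz":[-0.0087,0.0075,0]},
    {"delta_rot":[0,0,0],"fingers":0,"xyz":[-0.0081,0.0082,0]},
    {"delta_rot":[0,0,0],"fingers":0,"xyz":[-0.0074,0.0088,0]},
    {"delta_rot":[0,0,0],"fingers":0,"xyz":[-0.0066,0.0094,0]},
    {"delta_rot":[0,0,0],"fingers":0,"xyz":[-0.0058,0.0099,0]},
  ],
)

```text
t: 10.45
position: [0.5662, 0.1151, 0.1319]
eef_rot: [-89.9, 89.5, -171.7]
force: [-12.0, -1.3, 8.0]
finger_gap: 0.0163
```

```bash
python3 st.py
```

```text
t 10.45 P [-0.072   0.1578  0.1319] F_P [-12.05   0.35   7.95] gap 0.016270336641898836 j [  4.2  26.7 -14.3  49.5  -0.   86. ]
tool in P [[-0.009, 1.0, 0.001], [-0.0, 0.001, -1.0], [-1.0, -0.009, 0.0]]
```

The tangential force is about 6 N, as expected. There is also about 13 N of radial force from the bar pushing outward, so I'll ease the path outward by 2 mm and continue.

Emit:
move_arm(
  steps=[
    {"delta_rot":[0,0,0],"fingers":0,"xyz":[-0.007,0.0095,0]},
    {"delta_rot":[0,0,0],"fingers":0,"xyz":[-0.0041,0.0107,0]},
    {"delta_rot":[0,0,0],"fingers":0,"xyz":[-0.0032,0.011,0]},
    {"delta_rot":[0,0,0],"fingers":0,"xyz":[0,0,0]},
  ],
)

```text
t: 10.78
position: [0.6018, 0.1199, 0.1469]
eef_rot: [-93.0, 89.9, -174.8]
force: [-3.3, -0.8, 4.9]
finger_gap: 0.016
```

```bash
python3 st.py
```

```text
t 10.7833 P [-0.0361  0.1576  0.1469] F_P [-3.35 -0.31  4.91] gap 0.01596035819048801 j [ 4.4 29.  -7.9 53.1 -0.  86.2]
tool in P [[-0.001, 1.0, 0.001], [0.0, 0.001, -1.0], [-1.0, -0.001, -0.0]]
```

Emit:
move_arm(
  steps=[
    {"delta_rot":[0,0,0],"fingers":0,"xyz":[-0.0025,0.0115,0]},
    {"delta_rot":[0,0,0],"fingers":0,"xyz":[-0.0015,0.0115,0]},
    {"delta_rot":[0,0,0],"fingers":0,"xyz":[-0.0005,0.0115,0]},
    {"delta_rot":[0,0,0],"fingers":0,"xyz":[0,0,0]},
    {"delta_rot":[0,0,0],"fingers":0,"xyz":[0,0,0]},
  ],
)

```text
t: 11.2
position: [0.6357, 0.1248, 0.1514]
eef_rot: [84.0, 90.0, 2.1]
force: [-2.2, -1.5, 4.1]
finger_gap: 0.0159
```

```bash
python3 st.py;  python3 - <<'E'
from h import *; import pickle
r=eyes.get_image("side"); pickle.dump(r,open("l.pkl","wb")); cv2.imwrite(f"pics/l_side.png",cv2.resize(r["image"][130:290,190:390],None,fx=3.6,fy=3.6,interpolation=cv2.INTER_CUBIC))
r=eyes.get_image("wrist");cv2.imwrite("pics/l_wrist.png",r["image"])
E
```

```text
t 11.2 P [-0.0018  0.1576  0.1514] F_P [-2.4  -1.2   4.12] gap 0.015926798452627285 j [ 4.6 32.2 -1.7 56.  -0.  86.4]
tool in P [[0.0, 1.0, 0.001], [-0.0, 0.001, -1.0], [-1.0, 0.0, 0.0]]
```

View pics/l_side.png

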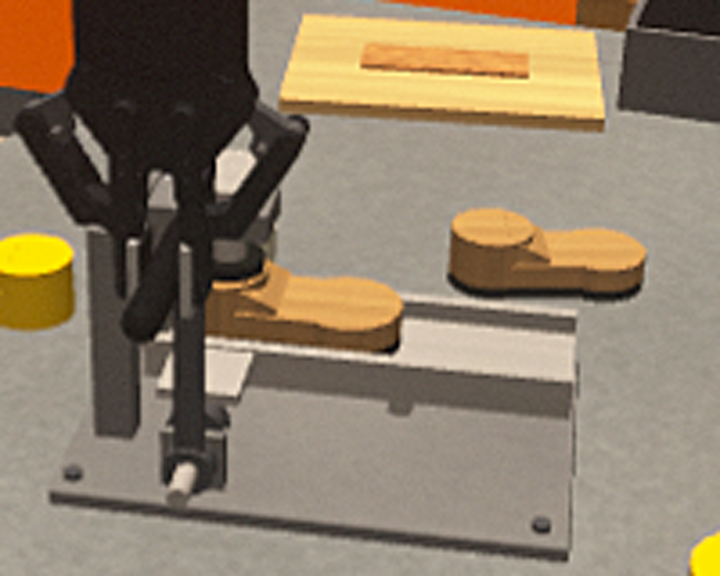

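View pics/l_wrist.png

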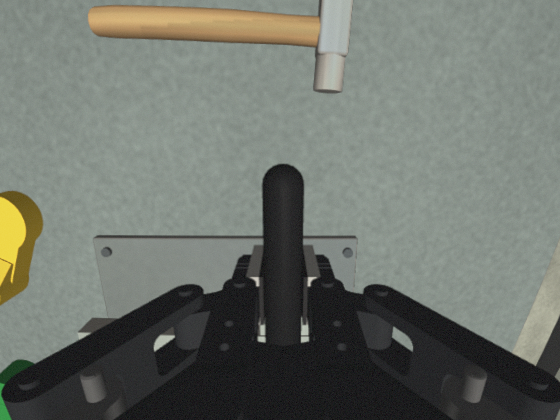

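The side view shows the lever upright, from (190,300) down to (193,440), and the pad pressed on the heel. I'll check the angle by comparing the arm's centreline with a projected vertical.

```bash
python3 - <<'E'
from h import *; import pickle
r=pickle.load(open("l.pkl","rb")); im=r["image"].max(2).astype(int)
rows=[];cs=[]
for y in range(222,243):
    xs=np.arange(234,254); k=im[y,234:254]<72
    if k.any(): print(y,xs[k].min(),xs[k].max(),im[y,232:256].tolist() if y%6==0 else "")
for a in (1.45,1.50,1.571,1.64):
    print(a,proj(r,[W([-np.cos(a)*l,.105,.028+np.sin(a)*l]) for l in (.03,.06,.09)]).round(1).tolist())
E
```

```text
222 239 246 [19, 48, 146, 167, 165, 199, 94, 40, 50, 49, 48, 53, 46, 48, 44, 90, 93, 91, 91, 102, 103, 102, 105, 103]
223 239 246 
224 239 246 
225 238 246 
226 238 246 
227 238 246 
228 239 246 [101, 98, 96, 91, 100, 165, 82, 43, 51, 48, 49, 52, 50, 40, 59, 216, 222, 218, 220, 224, 220, 223, 224, 226]
229 239 246 
230 239 246 
231 239 246 
232 239 246 
233 239 246 
234 239 246 [115, 111, 148, 218, 238, 206, 87, 38, 48, 51, 48, 49, 48, 41, 57, 222, 230, 222, 221, 218, 218, 218, 218, 221]
235 239 246 
236 239 246 
237 239 246 
238 238 246 
239 238 246 
240 238 246 [158, 136, 123, 116, 120, 104, 53, 49, 52, 48, 49, 51, 50, 43, 45, 96, 98, 94, 92, 89, 90, 88, 82, 112]
241 238 246 
242 238 246 
1.45 [[243.8, 245.8], [245.6, 232.2], [247.5, 218.3]]
1.5 [[243.0, 245.6], [244.0, 231.9], [245.0, 217.8]]
1.571 [[241.9, 245.5], [241.7, 231.6], [241.6, 217.3]]
1.64 [[240.8, 245.4], [239.5, 231.5], [238.2, 217.1]]
```

Emit:
move_arm(
  steps=[
    {"delta_rot":[0,0,0],"fingers":0,"xyz":[0,0,0]},
    {"delta_rot":[0,0,0],"fingers":0,"xyz":[0,0,0]},
    {"delta_rot":[0,0,0],"fingers":0,"xyz":[0,0,0]},
    {"delta_rot":[0,0,0],"fingers":0,"xyz":[0,0,0]},
  ],
)

```text
t: 11.63
position: [0.6351, 0.1247, 0.1513]
eef_rot: [-87.1, 90.0, -169.0]
force: [-4.3, -0.3, 4.8]
finger_gap: 0.0155
```

```bash
python3 st.py; python3 - <<'E'
from h import *; import pickle
t=eyes.get_image("top"); cv2.imwrite("pics/m_top.png",t["image"])
im=t["image"]; hsv=cv2.cvtColor(im,cv2.COLOR_BGR2HSV)
m=cv2.inRange(hsv,(8,90,60),(22,255,255)); m[:, :270]=0; m[:,320:]=0; m[:150]=0;m[240:]=0
c=max(cv2.findContours(m,0,2)[0],key=cv2.contourArea)[:,0]
a=np.array([P(onz(t,p,.0765)) for p in c]); print("toe end",a[:,0].min())
s=pickle.load(open("l.pkl","rb")); 
# toe bottom-right in side, rail top edge near end before/after
d=pickle.load(open("a.pkl","rb"))["side"]
for n,r in (("before",d),("after",s)):
    g=cv2.cvtColor(r["image"],cv2.COLOR_BGR2GRAY).astype(int); print(n,"col 335",g[205:255,335].tolist())
print(proj(s,[W([-.17,.034,z]) for z in (.033,.057,.0645)]).tolist())
E
```

```text
t 11.6333 P [-0.0024  0.1577  0.1513] F_P [-4.27  0.35  4.76] gap 0.01554464279442806 j [ 4.6 32.2 -1.7 56.1 -0.  86.4]
tool in P [[-0.001, 1.0, 0.001], [-0.0, 0.001, -1.0], [-1.0, -0.001, 0.0]]
toe end -0.0945335201650537
before col 335 [78, 78, 76, 86, 73, 30, 18, 60, 132, 153, 160, 177, 176, 170, 167, 179, 180, 162, 163, 161, 169, 174, 176, 156, 63, 73, 76, 79, 74, 69, 102, 174, 177, 93, 78, 84, 85, 83, 85, 75, 76, 80, 78, 103, 137, 132, 132, 128, 131, 135]
after col 335 [80, 87, 85, 92, 80, 33, 27, 62, 141, 180, 207, 160, 79, 87, 89, 82, 134, 209, 204, 199, 200, 202, 200, 199, 198, 199, 201, 204, 208, 182, 77, 89, 92, 91, 90, 87, 89, 91, 90, 89, 121, 149, 147, 144, 147, 143, 141, 142, 143, 144]
[[334.50437790754364, 246.06519548600718], [335.5347283583883, 235.6723417473022], [335.8609521501734, 232.37144060327262]]
```

View pics/m_top.png

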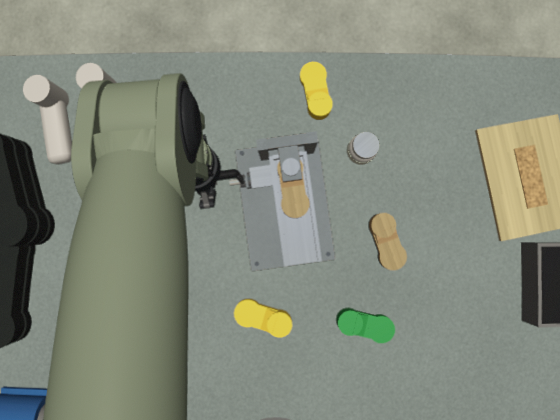

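Emit:
move_arm(
  steps=[
    {"delta_rot":[0,0,0],"fingers":0,"xyz":[-0.001,0.001,0]},
    {"delta_rot":[0,0,0],"fingers":0,"xyz":[0,0,0]},
    {"delta_rot":[0,0,0],"fingers":0,"xyz":[0,0,0]},
    {"delta_rot":[0,0,0],"fingers":0,"xyz":[0,0,0]},
    {"delta_rot":[0,0,0],"fingers":0,"xyz":[0,0,0]},
    {"delta_rot":[0,0,0],"fingers":0,"xyz":[0,0,0]},
    {"delta_rot":[0,0,0],"fingers":0,"xyz":[0,0,0]},
    {"delta_rot":[0,0,0],"fingers":0,"xyz":[0,0,0]},
  ],
)

```text
t: 12.35
position: [0.6358, 0.1248, 0.1514]
eef_rot: [-89.6, 89.9, -171.5]
force: [-5.2, -1.1, -0.6]
finger_gap: 0.0161
```

```bash
python3 st.py; python3 - <<'E'
from h import *
r=eyes.get_image("side"); cv2.imwrite(f"pics/n_side.png",cv2.resize(r["image"][130:290,190:390],None,fx=3.6,fy=3.6,interpolation=cv2.INTER_CUBIC))
im=r["image"].max(2).astype(int)
for y in (222,228,234,240): print(im[y,236:250].tolist())
E
```

```text
t 12.35 P [-0.0017  0.1576  0.1514] F_P [-5.3  -0.35 -0.63] gap 0.016106501450866204 j [ 4.6 32.4 -1.5 56.3 -0.  86.4]
tool in P [[-0.002, 1.0, 0.001], [-0.0, 0.001, -1.0], [-1.0, -0.002, 0.0]]
[166, 198, 94, 42, 47, 47, 50, 52, 49, 47, 41, 88, 95, 88]
[101, 166, 84, 40, 47, 53, 51, 54, 49, 40, 55, 218, 222, 218]
[236, 205, 88, 40, 49, 52, 50, 50, 49, 41, 53, 221, 230, 223]
[118, 105, 54, 48, 48, 51, 52, 52, 48, 43, 43, 100, 100, 94]
```

View pics/n_side.png

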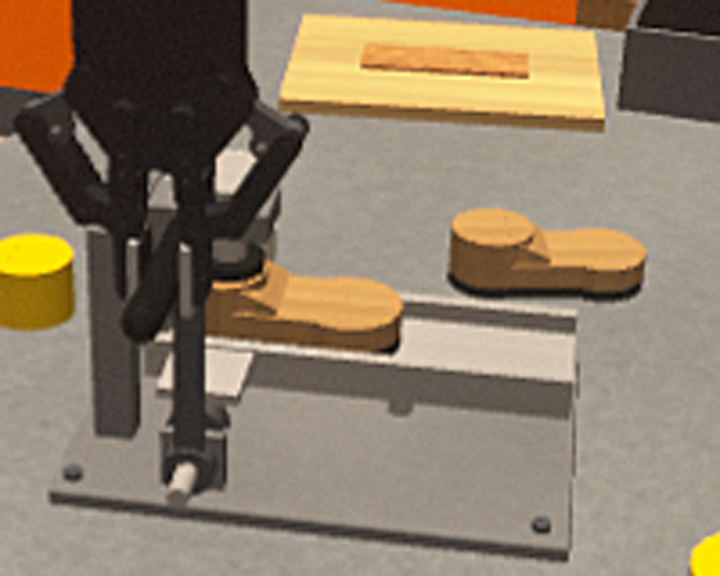

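The last side view is unchanged. The lever stands upright, the pads hold the bar at (150,290), the table is lifted, and the pad rests on the heel. Handing in.

```bash
python3 -c "
from plant import robot
robot.close_job()"
```

```text
the job is handed in; nothing more can be done
```

The job is done and handed in at about 12.4 s. The sole is home against the stop, and the gripper is holding the lever's crossbar straight up with the sole pressed against the pad.

- **Sole:** I pushed the toe with closed fingers about 84 mm, until it stopped with the force rising to about 13 N, within 1 mm of the predicted stopping point. In the top view the toe end reads x = -95 mm in the press frame, against -98 mm expected. I put that gap down to camera calibration and press-pose error (calibration alone is about 2 mm); the firm contact is the stronger evidence. It read the same within 1 mm after the lever was raised.
- **Lever:** I gripped the crossbar at its middle and raised it along its arc. In the side view the lever arm matches a projected vertical to within about 1°. The rail had moved up about 3 pixels, which fits the 7.5 mm lift, and the pad is seen resting on the heel.
- **Hold:** The last reading showed a steady grip, an opening of about 16 mm on the 18 mm bar, with about 5 N of holding force. The opening drifted between 15.5 and 16.3 mm, and I saw no sign of the bar slipping.
- **Other objects:** The spare sole and jar looked unmoved in the last top view. The arm hid the hammer there, but the wrist view with the lever up showed it lying on the bench and the arm never went near it.

During the raise, the bar pushed back radially with about 13 N for a moment. I moved the path outward by 2 mm and the force dropped.

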